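Ready the hob: power button, then child-lock button

ROBOT

A 7-joint arm with a two-finger parallel gripper is mounted at the origin on a cart in front of the work surface, level with it; the furniture and walls round the work are solid. World frame = base frame: x ahead of the robot, y to its left, z up, the work surface at z = 0. Lengths are in mm, angles in rad, forces in N, time in s.
With the tool pointing down it reaches from about 425 to 1025 mm from the base axis. Payload 9.4 kg.
Tool frame: the origin (TCP) lies at the very end of the fingers, on their centre line; the grasp point (between the pads) lies 19 mm behind it; z points along the fingers, y is the line along which they close (so a half turn about z gives the same grasp; the last joint's range is limited). The gripper opens to 93 mm and grips with 3 to 60 N. Pads are 15 mm wide; open, the fingers measure 128 mm over their backs; the gripper's body (75 mm by 188 mm) begins 65 mm behind the grasp point.
Start: joints at [1.156, 0.599, -0.003, 1.599, 0.002, 0.943, -0.08], TCP at [240.263, -684.031, 190.918] pointing down, gripper open.
Joint ranges: [-2.57, 2.57], [-0.35, 1.97], [-1.29, 1.29], [0.11, 2.56], [-1.05, 4.19], [0.11, 1.86], [-2.63, 2.63]. Speed limits (rad/s): [2.22, 2.22, 3.01, 3.01, 3.14, 3.14, 3.14].

INTERFACE

Orientations are given as a unit quaternion [w, x, y, z].
In Python, from station import readout, viewer, r gives the robot as it stands. The module is installed in compiled form; this text tells all that it offers.
- The arm moves only by the tool step_arm, never from a script. Its argument "increments" is a list that holds one entry, the list of rows, each a list of 7 numbers: the opening, from 0 (shut) to 1 (fully open), then the shift along the tool's x, y, z normalised to -1 to 1, where 1 is 0.1 m, then the turn, a rotation vector about the tool's x, y, z normalised to -1 to 1, where 1 is pi rad. A call has 1 to 12 rows; each row is the pose to reach, as a shift and turn from the pose commanded when the call began, along the tool's axes at that moment, turning the shorter way round; what a row does not reach only later rows make up. A row lasts 1/10 s, in which the tool goes at most 50 mm and 8.59 degrees, less where a joint would pass 70% of its speed; a pose out of reach is approached as far as the arm can. A call with a number of a shift or a turn outside -1 to 1 is refused whole. A call with a gripper value outside its range is refused whole. The fingers move at their own pace and stop on an object; "force" is the grip in N (left out, the last holds). Time passes only in rows, so rows that repeat a pose let the fingers close. It gives the time, the measured TCP pose, the force, the opening and the grip force at its end, in the units of the state.
- readout.sense(): the state, without advancing time (a new reading comes with each control period).
- viewer.grab_frame(name): name is "scene" or "side" or "wrist"; returns a dict with "color" (400x640x3 uint8, red, green, blue), "fx", "fy", "cx", "cy" (pixels), "origin" and "attitude" of the camera in the world; the wrist camera has in their place "mount" (4x4, takes a point from camera to tool coordinates, whose origin is the TCP and whose axes are the flange's). Camera axes: x right, y down, z forward; pixel columns grow to the right and rows downward; lengths in mm; the calibration is good to about 2 mm. A picture is of the moment at which its call begins: read the wrist's pose just before it. There is no depth.
- r.job_done(): hands the job in; it is judged then, once.
The state is a dict: "time": time; "q": joint angles; "qd": joint speeds; "joint_efforts": joint torques, N m; "ee_pos": TCP position; "orientation": TCP orientation; "force": force on the tool from outside, world axes, zero at the start; "torque": the same for the moment, N m; "gripper_width": finger opening in mm; "grasp_force": force on a finger pad.
Only numpy, scipy, OpenCV 4.12 (cv2) and the standard library are available. Lean on these libraries where they do the work, as an engineer would, in place of code of your own. Each camera call takes 0.05 s, during which the arm holds its last target. There are 200 camera calls.

TASK

Get the hob ready for cooking: press the soft green button (power) down until it clicks and let it come back up, then press the stiff yellow button (child lock) down until it clicks and let it come back up. Do not press the red button, and leave the red egg timer that stands among the buttons where it is.

Things in the scene. Friction and masses are not known exactly. Their poses are not given: they have to be found in the camera images.
- green_top (a point): Point at the centre of the top of the green cap. The cap is a flat-topped disc of 44 mm diameter on a white, 76 mm square housing screwed down to the worktop (housing top 22 mm, cap top 36 mm above the worktop when up). The point moves with the cap, z up. The cap travels 8 mm straight down against a spring and comes back up when released; it clicks 6 mm down (a full press to the stop is fine). Soft: 1.5 N starts it moving, 3 N takes it all the way.
- yellow_top (a point): Point at the centre of the top of the yellow cap. The cap is a flat-topped disc of 44 mm diameter on a white, 76 mm square housing screwed down to the worktop (housing top 22 mm, cap top 36 mm above the worktop when up). The point moves with the cap, z up. The cap travels 8 mm straight down against a spring and comes back up when released; it clicks 6 mm down (a full press to the stop is fine). Stiff: it does not move below 8 N, 11 N takes it all the way.
- red_top (a point): Point at the centre of the top of the red cap. The cap is a flat-topped disc of 44 mm diameter on a white, 76 mm square housing screwed down to the worktop (housing top 22 mm, cap top 36 mm above the worktop when up). The point moves with the cap, z up. The cap travels 8 mm straight down against a spring and comes back up when released; soft like the green one (1.5 to 3 N). Not to be pressed.
- egg_timer: Loose twist timer with a red dome on a white base, 61 mm across and 60 mm high, standing in a row with the buttons (a like one at the back of the worktop is not meant; neighbouring centres are about 100 mm or more apart); origin at the centre of its underside, z up.
Things that resemble listed ones, but are neither listed nor needed, are in the scene too. Leave any orange look-alike of the part that bears green_top alone.

How it is judged:
By the outcome, as a careful person would: the job done as asked, in the order asked, and still so for the second after the job is handed in, with the robot touching nothing.
It also fails if it takes over 35 s, if anything falls off the work surface, if the arm or the gripper's body presses on something with over 40 N, if the wrist force passes 120 N, or if a joint passes its speed limit or range.

## Working session

There is one attempt and no reset: what is moved stays moved. The work goes in short steps, Python scripts to look and compute and a tool call to move; the robot and the scene stay as the last step left them, time stands still between calls to the robot, and variables do not carry over. Pictures are saved under pics/ and viewed, at most 10 in all, crops included, and the job is handed in when it is done.

Besides the shell and the picture viewer there is one more tool, called after "Emit:" by a JSON object that holds its "op" and its "data". step_arm: Moves the arm, as the interface text tells. Its arguments: {"type":"object","properties":{"increments":{"type":"array"},"force":{"type":"number"}},"required":["increments"]}

```bash
mkdir -p pics; cat > h.py <<'E'
import numpy as np,cv2
from station import readout,viewer,r
from scipy.spatial.transform import Rotation as R
def rot(q): return R.from_quat([q[1],q[2],q[3],q[0]]).as_matrix()
def grab(n,fn=None):
    s=readout.sense(); f=viewer.grab_frame(n)
    if n=='wrist':
        T=np.eye(4);T[:3,:3]=rot(s['orientation']);T[:3,3]=s['ee_pos'];M=T@np.array(f['mount']);o,A=M[:3,3],M[:3,:3]
    else:
        o=np.array(f['origin']);A=np.array(f['attitude']);A=rot(A) if A.size==4 else A
    if fn: cv2.imwrite(fn,f['color'][:,:,::-1])
    return f,o,A
def cast(f,o,A,u,v,z):
    d=A@np.array([(u-f['cx'])/f['fx'],(v-f['cy'])/f['fy'],1]);return o+d*(z-o[2])/d[2]
E
python3 - <<'E'
from h import *
s=readout.sense();print({k:np.round(s[k],3) for k in('time','ee_pos','orientation','force','gripper_width')})
for n in('scene','side'):
    f,o,A=grab(n,f'pics/{n}.png');print(n,o,A,f['fx'])
    hsv=cv2.cvtColor(f['color'],cv2.COLOR_RGB2HSV)
    for c,l,h in(('red',0,7),('red2',172,180),('orange',8,20),('yel',21,34),('grn',40,85)):
        m=cv2.inRange(hsv,(l,110,60),(h,255,255));k,_,st,ce=cv2.connectedComponentsWithStats(m)
        for i in range(1,k):
            if st[i,4]>40: print(c,st[i],ce[i].round(1),cast(f,o,A,*ce[i],36).round(0))
E
```

```text
{'time': np.float64(0.0), 'ee_pos': array([ 240.038, -683.58 ,  190.096]), 'orientation': array([-0.001,  0.986,  0.168, -0.   ]), 'force': array([-0.266,  0.645, -0.474]), 'gripper_width': np.float64(93.193)}
scene [-318.25077713 -778.33218932  532.50382183] [[ 0.71517435 -0.27419457  0.64291755]
 [-0.69881512 -0.29831452  0.65012758]
 [ 0.01353019 -0.91423508 -0.4049582 ]] 446.290091446087
red [294 185  19  18 256] [303.1 194.1] [463.  78.  36.]
red [501 198  26  13 131] [512.6 203.5] [ 840. -357.   36.]
red [355 201  21   8  93] [364.7 204.3] [538. -85.  36.]
red [417 239  18  13 194] [425.6 245. ] [ 469. -322.   36.]
orange [515 168   6  30  82] [517.9 181.8] [1013. -296.   36.]
orange [233 181  25  15 235] [244.6 189.7] [361. 216.  36.]
orange [ 539  197  101   29 1091] [595.5 210.3] [ 962. -527.   36.]
orange [462 210  34  13 202] [477.8 217. ] [ 691. -333.   36.]
orange [576 223  64  26 646] [612.5 234.5] [ 840. -599.   36.]
yel [370 225  17  11 157] [377.7 229.9] [ 447. -203.   36.]
grn [239 180  11   5  48] [243.9 182. ] [394. 267.  36.]
grn [329 207  13   7  75] [335.  209.
[... 413 characters left out ...]
62.4] [ 473. -322.   36.]
orange [444 180 101  20 716] [490.1 189. ] [ 918. -130.   36.]
orange [231 189  30  17 315] [245.9 198.7] [372. 210.  36.]
orange [465 194   6  16  47] [466.9 201.3] [ 799. -155.   36.]
orange [545 202   6  12  56] [547.7 207.1] [ 917. -299.   36.]
orange [610 221   7  19  52] [612.6 230. ] [ 902. -461.   36.]
orange [626 221  14  38 331] [634.2 241.7] [ 878. -517.   36.]
orange [485 226  46  17 363] [506.  236.3] [ 699. -345.   36.]
orange [589 288  30  20 241] [602.  294.4] [ 628. -587.   36.]
yel [361 238  21  13 222] [371.1 243.7] [ 453. -201.   36.]
grn [238 187  15   5  62] [245.1 189. ] [406. 282.  36.]
grn [324 217  17   7  90] [332.2 219.6] [466. -45.  36.]
```

View pics/scene.png

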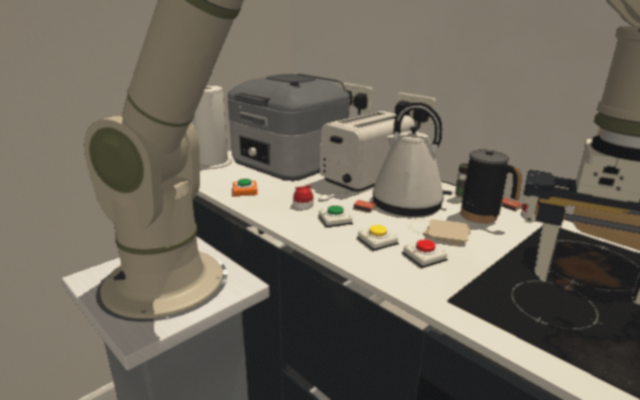

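View pics/side.png

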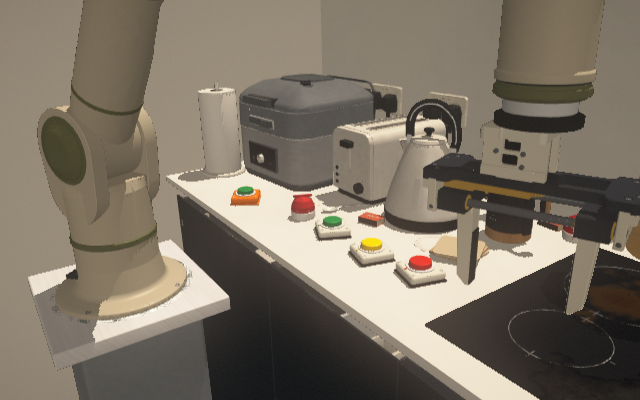

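The side view shows two green caps: one on a white housing (332,220) and one on an orange housing (245,189). The orange one is the look-alike, so I want the white one. Yellow is at (371,244) and the red button at (420,262). The egg timer in the row is at (302,205), and the like one at the back is at about (568,229). Estimated cap tops: green (460,-50), yellow (450,-202), red (471,-322). I'll move toward them with the fingers shut.

Emit:
{"op": "step_arm", "data": {"increments": [[[0, 0.3, -0.32, 0, 0, 0, 0], [0, 0.6, -0.65, 0, 0, 0, 0], [0, 0.9, -0.97, 0, 0, 0, 0], [0, 0.9, -0.97, 0, 0, 0, 0]]]}}

```text
time: 0.5
ee_pos: [296.6, -556.8, 190.8]
orientation: [-0.002, 0.985, 0.171, 0.001]
force: [0.3, -0.1, -0.7]
gripper_width: 65.3
grasp_force: 0.0
```

Emit:
{"op": "step_arm", "data": {"increments": [[[0, 0.3, -0.32, 0, 0, 0, 0], [0, 0.6, -0.65, 0, 0, 0, 0], [0, 0.9, -0.97, 0, 0, 0, 0], [0, 0.9, -0.97, 0, 0, 0, 0]]]}}

```text
time: 0.9
ee_pos: [348.5, -436.2, 190.8]
orientation: [-0.001, 0.985, 0.171, 0.0]
force: [0.3, -0.7, 0.5]
gripper_width: 33.3
grasp_force: 0.0
```

Emit:
{"op": "step_arm", "data": {"increments": [[[0, 0.3, -0.32, 0, 0, 0, 0], [0, 0.6, -0.65, 0, 0, 0, 0], [0, 0.9, -0.97, 0, 0, 0, 0], [0, 0.9, -0.97, 0, 0, 0, 0]]]}}

```text
time: 1.3
ee_pos: [401.0, -315.6, 190.9]
orientation: [-0.001, 0.985, 0.171, 0.0]
force: [-0.8, -0.6, -0.4]
gripper_width: 2.4
grasp_force: 0.0
```

Emit:
{"op": "step_arm", "data": {"increments": [[[0, 0.3, -0.32, 0, 0, 0, 0], [0, 0.6, -0.65, 0, 0, 0, 0], [0, 0.9, -0.97, 0, 0, 0, 0], [0, 0.9, -0.97, 0, 0, 0, 0], [0, 0.9, -0.97, 0, 0, 0, 0]]]}}

```text
time: 1.8
ee_pos: [451.7, -199.1, 190.8]
orientation: [0.0, 0.986, 0.169, -0.0]
force: [-0.2, -0.6, -0.5]
gripper_width: 0.3
grasp_force: 0.0
```

```bash
cat > m.py <<'E'
from h import *
import sys
f,o,A=grab('wrist',sys.argv[1]);print(o.round(1),A.round(2).tolist())
s=readout.sense();T=rot(s['orientation']);p=np.array(s['ee_pos']);print('ee',p.round(1))
hsv=cv2.cvtColor(f['color'],cv2.COLOR_RGB2HSV)
for c,l,h in(('red',0,7),('orange',8,20),('yel',21,34),('grn',40,85)):
    m=cv2.inRange(hsv,(l,110,60),(h,255,255));k,_,st,ce=cv2.connectedComponentsWithStats(m)
    for i in range(1,k):
        if st[i,4]>150:
            x,y,w,hh=st[i,:4]; X=cast(f,o,A,*ce[i],36)
            e=[cast(f,o,A,a,ce[i][1],36) for a in(x,x+w)]
            print(c,st[i],ce[i].round(1),X.round(1),'width',np.linalg.norm(e[0]-e[1]).round(1),'tool shift',(T.T@(X-p)).round(1))
E
python3 m.py pics/w1.png
```

```text
[ 532.7 -170.5  385.2] [[0.33, -0.9, -0.28], [-0.94, -0.32, -0.1], [0.0, 0.3, -0.95]]
ee [ 451.1 -200.1  190.8]
red [213  21  47  36 892] [236.5  38.5] [577.6 -55.4  36. ] width 52.4 tool shift [167.3 -94.7 154.7]
red [  69   68   63   52 1827] [98.7 92.5] [468.9  83.4  36. ] width 74.0 tool shift [ 110.6 -261.7  154.6]
red [393 175  35  32 838] [410.4 190.7] [ 482.6 -313.3   36. ] width 45.8 tool shift [ -7.7 117.2 154.9]
orange [216  21  33  29 289] [231.5  34.2] [579.8 -49.1  36. ] width 36.6 tool shift [ 171.4 -100.   154.7]
orange [401  39  45  12 217] [417.9  42.6] [ 641.5 -247.8   36. ] width 50.4 tool shift [164.  108.  154.8]
orange [113 209  22  64 371] [124.2 235.8] [292.3  30.9  36. ] width 30.3 tool shift [ -73.4 -270.6  154.7]
orange [ 104  360  337   29 5816] [283.5 376.1] [ 123.2 -250.9   36. ] width 557.7 tool shift [-326.2  -60.5  155. ]
yel [303 160  33  33 868] [318.9 175.9] [ 461.1 -193.9   36. ] width 42.4 tool shift [ 11.5  -2.5 154.8]
grn [188 113  36  36 973] [205.5 130.3] [468.3 -44.3  36. ] width 44.0 tool shift [  67.9 -141.4  154.7]
```

View pics/w1.png

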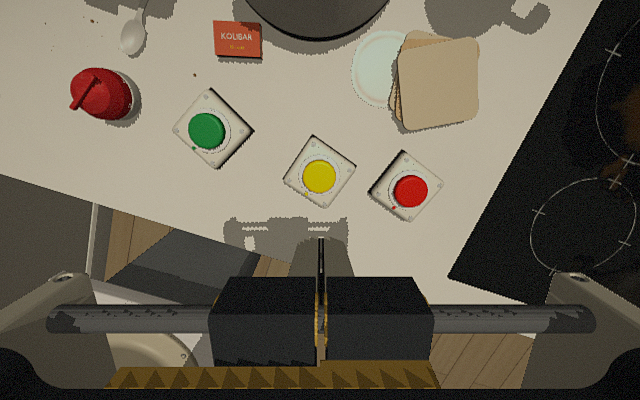

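The wrist view shows the green cap on a white housing at (206,130), yellow at (319,176), and the red button at (410,191). The egg timer is at (100,93). The measured cap widths of 42 to 46 mm match the given 44 mm. I'll confirm green in an enlarged crop while moving over it.

```bash
python3 -c "
import cv2
a=cv2.imread('pics/w1.png')[50:240,50:370];cv2.imwrite('pics/c1.png',cv2.resize(a,None,fx=2,fy=2))"
```

```text
(no output)
```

View pics/c1.png

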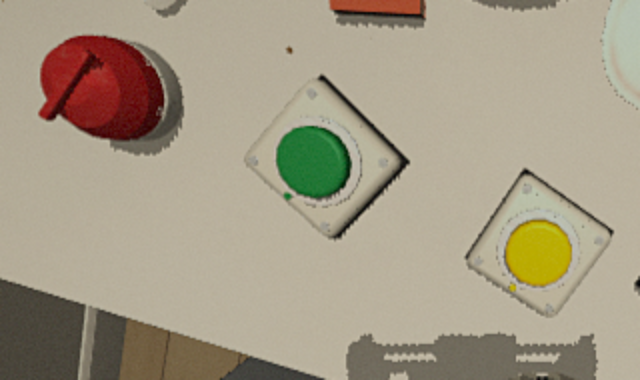

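Emit:
{"op": "step_arm", "data": {"increments": [[[0, 0.17, -0.35, 0, 0, 0, 0], [0, 0.34, -0.7, 0, 0, 0, 0], [0, 0.34, -0.7, 0, 0, 0, 0]]]}}

```text
time: 2.15
ee_pos: [460.5, -119.1, 190.9]
orientation: [-0.001, 0.986, 0.169, 0.0]
force: [-0.6, -0.3, 0.6]
gripper_width: 0.3
grasp_force: 0.0
```

Emit:
{"op": "step_arm", "data": {"increments": [[[0, 0.17, -0.35, 0.2, 0, 0, 0], [0, 0.34, -0.7, 0.5, 0, 0, 0], [0, 0.34, -0.7, 0.6, 0, 0, 0], [0, 0.34, -0.7, 0.6, 0, 0, 0], [0, 0.34, -0.7, 0.6, 0, 0, 0]]]}}

```text
time: 2.65
ee_pos: [469.0, -46.4, 131.1]
orientation: [0.0, 0.986, 0.167, -0.0]
force: [-0.2, -0.1, -0.4]
gripper_width: 0.2
grasp_force: 0.0
```

```bash
python3 m.py pics/w2.png
```

```text
[550.2 -18.  325.4] [[0.33, -0.9, -0.29], [-0.94, -0.31, -0.1], [0.0, 0.3, -0.95]]
ee [469.2 -46.3 131.4]
red [ 331   77   54   39 1191] [357.   95.5] [578.6 -46.2  36. ] width 52.8 tool shift [103.4  35.7  95.5]
red [ 175  129   60   57 2025] [202.9 157.2] [469.5  83.5  36. ] width 62.6 tool shift [  42.9 -122.6   95.3]
red [ 515  240   43   35 1046] [536.8 257.2] [ 483.3 -310.6   36. ] width 50.5 tool shift [-73.5 254.2  95.6]
orange [538  95  66  15 403] [562.4  99.1] [ 642.2 -238.    36. ] width 64.9 tool shift [100.4 237.8  95.6]
orange [   0   99   81   93 3117] [ 38.9 145.7] [425.4 245.3  36. ] width 83.3 tool shift [  54.4 -289.9   95.2]
orange [524 146   8  35 155] [527.9 165.6] [ 573.8 -241.8   36. ] width 8.4 tool shift [ 34.6 218.9  95.6]
orange [127 253  47  52 738] [147.8 281.1] [300.3 115.2  36. ] width 56.7 tool shift [-106.5 -208.1   95.2]
orange [170 264  39  41 268] [187.7 283.9] [312.4  68.9  36. ] width 47.2 tool shift [-110.3 -160.4   95.3]
orange [ 104  327  388   62 6305] [309.2 373. ] [ 227.1 -114.8   36. ] width 530.1 tool shift [-251.2  -14.9   95.4]
orange [503 361  23  28 190] [514.4 374.4] [ 317.3 -381.3   36. ] width 31.6 tool shift [-253.5  266.5   95.6]
yel [ 417  224   40   37 1121] [436.6 242.1] [ 462.  -190.7   36. ] width 46.1 tool shift [-54.3 134.   95.5]
grn [  0 131  25  40 794] [ 10.2 152.3] [408.6 273.1  36. ] width 25.9 tool shift [  47.6 -321.7   95.2]
grn [ 298  177   39   38 1135] [317.1 196. ] [468.9 -42.8  36. ] width 42.5 tool shift [ 0.9 -3.5 95.4]
```

View pics/w2.png

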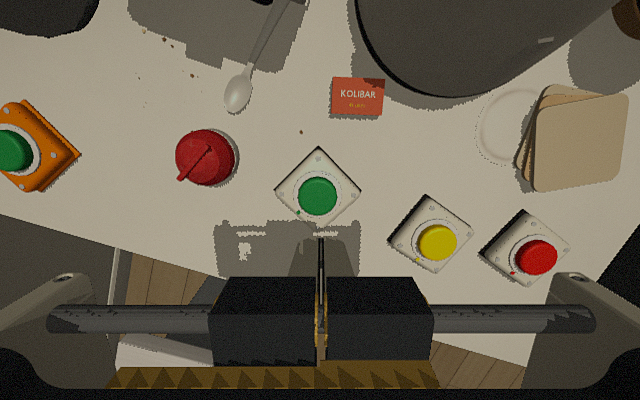

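The crop and this view confirm the target: a green cap on a white housing at (317,196), with the orange-housed one well to the left at (10,152). I'll shift 3.5 mm and descend.

Emit:
{"op": "step_arm", "data": {"increments": [[[0, 0.01, -0.03, 0.3, 0, 0, 0], [0, 0.01, -0.03, 0.6, 0, 0, 0], [0, 0.01, -0.03, 0.85, 0, 0, 0], [0, 0.01, -0.03, 0.85, 0, 0, 0], [0, 0.01, -0.03, 0.85, 0, 0, 0]]]}}

```text
time: 3.2
ee_pos: [469.2, -42.0, 46.6]
orientation: [0.0, 0.986, 0.167, -0.0]
force: [0.2, -0.4, 0.4]
gripper_width: 0.6
grasp_force: 0.0
```

Emit:
{"op": "step_arm", "data": {"increments": [[[0, 0, 0, 0.05, 0, 0, 0], [0, 0, 0, 0.1, 0, 0, 0], [0, 0, 0, 0.12, 0, 0, 0], [0, 0, 0, 0.14, 0, 0, 0], [0, 0, 0, 0.16, 0, 0, 0], [0, 0, 0, 0.17, 0, 0, 0], [0, 0, 0, 0.17, 0, 0, 0], [0, 0, 0, 0.17, 0, 0, 0]]]}}

```text
time: 4.0
ee_pos: [469.0, -40.8, 28.9]
orientation: [-0.0, 0.986, 0.168, -0.0]
force: [0.7, -0.3, -0.3]
gripper_width: 0.5
grasp_force: 0.0
```

Force is about zero at z = 29, where the spring should give about 3 N. I'll look before going further.

```bash
python3 - <<'E'
from h import *
for i in range(3):
    s=readout.sense();f,o,A=grab('side');print(np.round(s['ee_pos'],1),np.round(s['force'],2),np.round(s['torque'],2))
g,_,_=grab('wrist')
a=cv2.resize(f['color'][130:290,220:460],(600,400));b=cv2.resize(g['color'][100:300,200:440],(480,400));b=b
cv2.imwrite('pics/p1.png',cv2.resize(np.vstack([cv2.resize(a,(480,300)),cv2.resize(b,(480,300))]),(480,600))[:,:,::-1])
E
```

```text
[469.  -40.8  28.9] [ 0.74 -0.31 -0.27] [0.01 0.03 0.03]
[469.  -40.8  28.9] [ 0.46 -0.08 -0.14] [-0.01  0.03  0.03]
[469.1 -40.8  28.9] [-0.05 -0.79 -0.06] [-0.   -0.02  0.02]
```

View pics/p1.png

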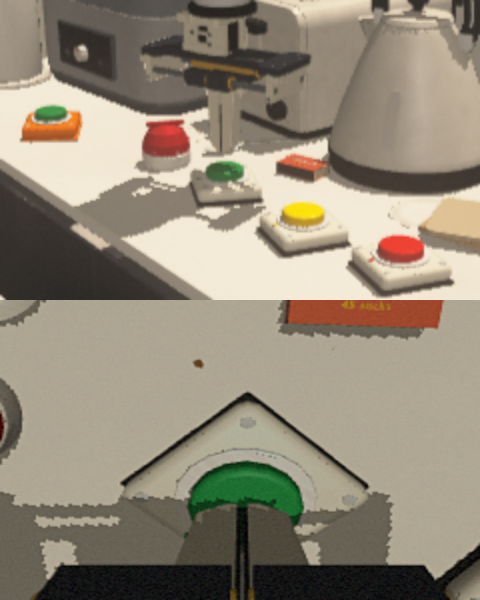

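The side view shows the fingertips seemingly above or behind the green cap, with the cap still up. I'll project the reported TCP and the cap estimate into the views and triangulate the cap.

```bash
python3 - <<'E'
from h import *
from scipy.optimize import least_squares
s=readout.sense();p=np.array(s['ee_pos'])
def proj(v,X):
    f,o,A=v;c=A.T@(np.array(X)-o);return np.array([f['cx']+f['fx']*c[0]/c[2],f['cy']+f['fy']*c[1]/c[2]])
for n in('scene','side','wrist'):
    v=grab(n);print(n,'tcp',proj(v,p).round(1),'cap up',proj(v,[469,-42.8,36]).round(1),'cap dn',proj(v,[469,-42.8,28]).round(1))
    hsv=cv2.cvtColor(v[0]['color'],cv2.COLOR_RGB2HSV);m=cv2.inRange(hsv,(40,110,40),(85,255,255));k,_,st,ce=cv2.connectedComponentsWithStats(m)
    print([(st[i].tolist(),ce[i].round(1).tolist()) for i in range(1,k) if st[i,4]>40])
    if n=='side': cv2.imwrite('pics/s2.png',cv2.resize(v[0]['color'][180:250,280:380],(800,560),interpolation=cv2.INTER_CUBIC)[:,:,::-1])
E
```

```text
scene tcp [335.1 208.9] cap up [335.7 206.7] cap dn [335.6 209.4]
[([239, 180, 11, 5, 48], [243.9, 182.0]), ([329, 207, 13, 7, 75], [335.2, 209.9])]
side tcp [332.4 221.5] cap up [332.8 219. ] cap dn [332.8 222.2]
[([238, 187, 15, 5, 62], [245.1, 189.0])]
wrist tcp [320.2 232.4] cap up [322.7 237.2] cap dn [322.6 232.8]
[([294, 207, 58, 43, 1427], [323.2, 225.7])]
```

View pics/s2.png

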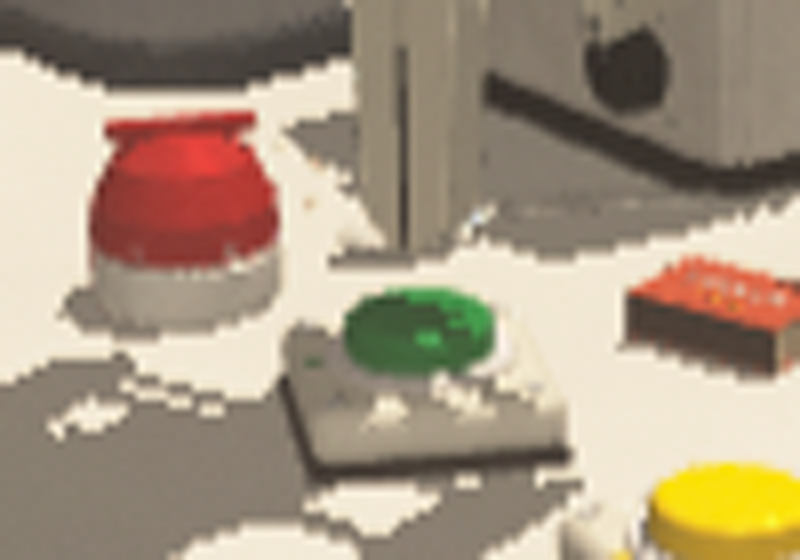

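The cap is still up at about (332,219). The fingertip shows at (331,212), clear above it and not touching, although the reported TCP projects to (332,221). I'll check the tip offset using the start picture and the wrist view.

```bash
python3 - <<'E'
from h import *
from scipy.optimize import least_squares
s=readout.sense();p=np.array(s['ee_pos'])
def proj(v,X):
    f,o,A=v;c=A.T@(np.array(X)-o);return np.array([f['cx']+f['fx']*c[0]/c[2],f['cy']+f['fy']*c[1]/c[2]])
v=grab('side')
y=np.array([.331,-.943,0])
for d in(-55,55): print('start tips',proj(v,np.array([240.2,-684,190.9])+d*y).round(1),proj(v,np.array([240.2,-684,210.9])+d*y).round(1))
w=grab('wrist')
o1,d1=v[1],cast(*v,331,212,0)-v[1];o2,d2=w[1],cast(*w,321.5,237,0)-w[1]
t=np.linalg.lstsq(np.c_[d1,-d2],o2-o1,rcond=None)[0]
print((o1+t[0]*d1).round(1),(o2+t[1]*d2).round(1))
a=cv2.resize(w[0]['color'][190:290,270:390],(720,600),interpolation=cv2.INTER_CUBIC);cv2.imwrite('pics/w3.png',a[:,:,::-1])
E
```

```text
start tips [462.5 302.5] [463.8 286.2]
start tips [572.1 336.1] [575.1 318.2]
[469.6 -35.4  51. ] [474.7 -39.8  49.5]
```

View pics/w3.png

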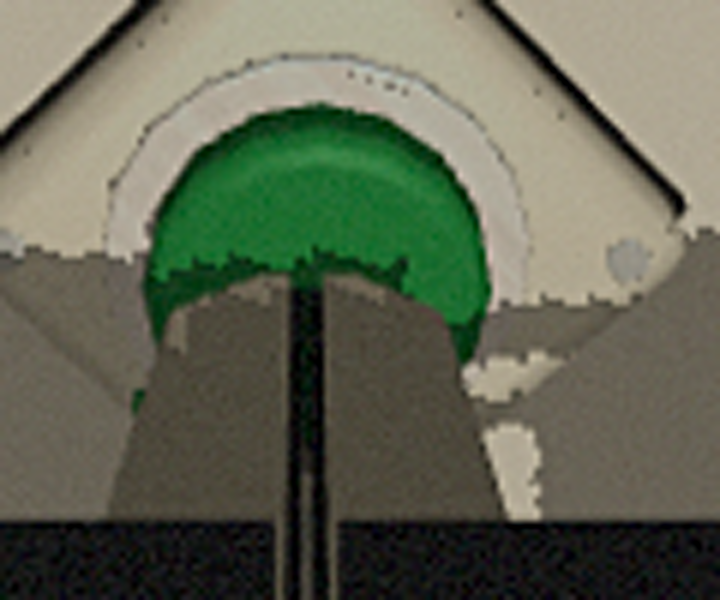

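The true fingertips sit about 20 mm above the reported TCP. The start image shows the same offset, and triangulation puts the tips at about z = 50, within a few mm of the cap axis. Contact should therefore come at reported z ≈ 15 and the stop at ≈ 8. I'll do a guarded descent.

Emit:
{"op": "step_arm", "data": {"increments": [[[0, 0, 0, 0.05, 0, 0, 0], [0, 0, 0, 0.1, 0, 0, 0], [0, 0, 0, 0.13, 0, 0, 0], [0, 0, 0, 0.15, 0, 0, 0], [0, 0, 0, 0.15, 0, 0, 0]]]}}

```text
time: 4.95
ee_pos: [468.8, -40.9, 13.5]
orientation: [-0.0, 0.986, 0.168, -0.0]
force: [-0.3, 0.2, 0.1]
gripper_width: 1.0
grasp_force: 0.0
```

Emit:
{"op": "step_arm", "data": {"increments": [[[0, 0, 0, 0.02, 0, 0, 0], [0, 0, 0, 0.04, 0, 0, 0], [0, 0, 0, 0.04, 0, 0, 0]]]}}

```text
time: 5.25
ee_pos: [469.0, -40.8, 9.7]
orientation: [-0.0, 0.986, 0.168, -0.0]
force: [-0.1, 0.1, -0.8]
gripper_width: 0.2
grasp_force: 0.0
```

Emit:
{"op": "step_arm", "data": {"increments": [[[0, 0, 0, 0.02, 0, 0, 0], [0, 0, 0, 0.03, 0, 0, 0], [0, 0, 0, 0.03, 0, 0, 0]]]}}

```text
time: 5.55
ee_pos: [469.1, -40.9, 6.8]
orientation: [0.0, 0.986, 0.168, 0.0]
force: [0.4, -1.2, 1.5]
gripper_width: 0.8
grasp_force: 0.8
```

```bash
python3 - <<'E'
from h import *
for i in range(3):
    s=readout.sense();f,o,A=grab('side');print(np.round(s['ee_pos'],1),np.round(s['force'],2))
cv2.imwrite('pics/s3.png',cv2.resize(f['color'][180:250,280:380],(800,560),interpolation=cv2.INTER_CUBIC)[:,:,::-1])
E
```

```text
[469.1 -40.9   6.8] [ 0.44 -1.21  1.53]
[469.1 -40.9   6.9] [-0.36  0.56  1.94]
[469.1 -40.9   6.9] [ 0.22 -0.57  2.04]
```

View pics/s3.png

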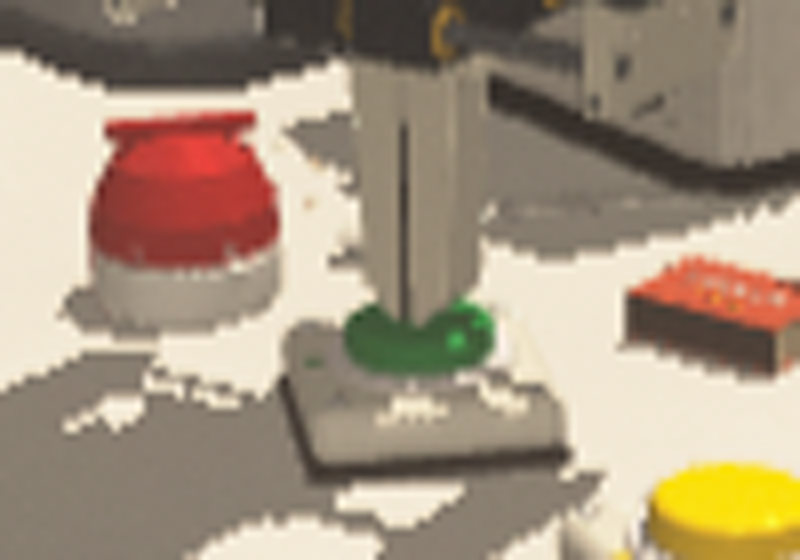

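The tip is now on the cap with about 1.9 N, so contact was at reported z ≈ 8.5 and the stop should be at ≈ 0.5. I'll press on to the stop.

Emit:
{"op": "step_arm", "data": {"increments": [[[0, 0, 0, 0.02, 0, 0, 0], [0, 0, 0, 0.04, 0, 0, 0], [0, 0, 0, 0.055, 0, 0, 0], [0, 0, 0, 0.055, 0, 0, 0]]]}}

```text
time: 6.1
ee_pos: [469.1, -40.9, 1.2]
orientation: [0.0, 0.986, 0.168, -0.0]
force: [-0.2, -1.0, 3.1]
gripper_width: 0.6
grasp_force: 1.3
```

Emit:
{"op": "step_arm", "data": {"increments": [[[0, 0, 0, 0.01, 0, 0, 0], [0, 0, 0, 0.01, 0, 0, 0], [0, 0, 0, 0.01, 0, 0, 0]]]}}

```text
time: 6.4
ee_pos: [469.1, -40.9, 0.6]
orientation: [0.0, 0.986, 0.168, 0.0]
force: [0.5, -0.8, 5.7]
gripper_width: 0.3
grasp_force: 3.0
```

The force reached 5.7 N, above the 3 N that takes the cap all the way, so green is at its stop. I'll release it and move over yellow, which is a shift of about x -56, y +139 in tool axes.

Emit:
{"op": "step_arm", "data": {"increments": [[[0, 0, 0, -0.1, 0, 0, 0], [0, 0, 0, -0.4, 0, 0, 0], [0, 0, 0, -0.7, 0, 0, 0], [0, 0, 0, -0.7, 0, 0, 0], [0, 0, 0, -0.7, 0, 0, 0]]]}}

```text
time: 6.9
ee_pos: [469.3, -40.9, 71.3]
orientation: [0.0, 0.986, 0.168, 0.001]
force: [-0.3, 0.3, -0.1]
gripper_width: 0.8
grasp_force: 0.0
```

Emit:
{"op": "step_arm", "data": {"increments": [[[0, -0.14, 0.35, 0, 0, 0, 0], [0, -0.28, 0.7, 0, 0, 0, 0], [0, -0.28, 0.7, 0, 0, 0, 0]]]}}

```text
time: 7.2
ee_pos: [464.3, -120.9, 69.5]
orientation: [0.001, 0.986, 0.165, -0.001]
force: [-1.1, 0.2, 1.0]
gripper_width: 0.5
grasp_force: 0.0
```

Emit:
{"op": "step_arm", "data": {"increments": [[[0, -0.14, 0.35, 0, 0, 0, 0], [0, -0.28, 0.7, 0, 0, 0, 0], [0, -0.28, 0.7, 0, 0, 0, 0], [0, -0.28, 0.7, 0, 0, 0, 0]]]}}

```text
time: 7.6
ee_pos: [461.9, -191.4, 69.6]
orientation: [-0.001, 0.986, 0.167, -0.001]
force: [0.2, -0.1, -0.6]
gripper_width: 0.2
grasp_force: 0.0
```

```bash
python3 m.py pics/w4.png | grep -v orange
```

```text
[ 543.3 -163.3  263.8] [[0.33, -0.9, -0.29], [-0.94, -0.32, -0.1], [-0.0, 0.3, -0.95]]
ee [ 462.2 -190.5   69.7]
red [ 161    0   73   44 1900] [197.1  21.3] [573.8 -58.7  36. ] width 52.3 tool shift [149.  -87.3  33.7]
red [   0   62   42   75 1325] [14.6 99.3] [475.2  63.9  36. ] width 32.5 tool shift [  96.7 -235.6   34. ]
red [ 430  215   50   46 1653] [454.8 237.6] [ 483.3 -312.4   36. ] width 45.0 tool shift [-20.5 122.1  33.6]
yel [ 299  194   48   44 1727] [322.5 216.3] [ 463.  -193.1   36. ] width 42.2 tool shift [ 0.   2.8 33.7]
grn [ 128  128   52   52 2105] [153.6 153.8] [468.7 -44.2  36. ] width 42.6 tool shift [  54.7 -135.7   33.9]
```

The tip is within 3 mm of the yellow centre. I'll descend and press until the force is well above 11 N.

Emit:
{"op": "step_arm", "data": {"increments": [[[0, 0, 0.02, 0.25, 0, 0, 0], [0, 0, 0.02, 0.45, 0, 0, 0], [0, 0, 0.02, 0.57, 0, 0, 0], [0, 0, 0.02, 0.57, 0, 0, 0]]]}}

```text
time: 8.05
ee_pos: [462.6, -191.6, 12.0]
orientation: [-0.001, 0.986, 0.169, -0.001]
force: [0.6, -0.4, -0.2]
gripper_width: 0.3
grasp_force: 0.0
```

Emit:
{"op": "step_arm", "data": {"increments": [[[0, 0, 0, 0.03, 0, 0, 0], [0, 0, 0, 0.06, 0, 0, 0], [0, 0, 0, 0.09, 0, 0, 0], [0, 0, 0, 0.11, 0, 0, 0], [0, 0, 0, 0.11, 0, 0, 0]]]}}

```text
time: 8.55
ee_pos: [463.7, -193.1, 3.3]
orientation: [0.0, 0.986, 0.168, 0.001]
force: [-1.8, 2.4, 10.5]
gripper_width: 0.6
grasp_force: 4.9
```

Emit:
{"op": "step_arm", "data": {"increments": [[[0, 0, 0, 0.02, 0, 0, 0], [0, 0, 0, 0.04, 0, 0, 0], [0, 0, 0, 0.04, 0, 0, 0], [0, 0, 0, 0.04, 0, 0, 0]]]}}

```text
time: 8.95
ee_pos: [463.8, -193.1, 0.5]
orientation: [0.0, 0.986, 0.168, 0.001]
force: [-4.0, 4.3, 24.7]
gripper_width: 0.6
grasp_force: 12.7
```

At 24.7 N and reported z = 0.5, yellow is at its stop, the same depth as green. I'll release it and retract.

Emit:
{"op": "step_arm", "data": {"increments": [[[0, 0, 0, -0.1, 0, 0, 0], [0, 0, 0, -0.4, 0, 0, 0], [0, 0, 0, -0.8, 0, 0, 0], [0, 0, 0, -1, 0, 0, 0], [0, 0, 0, -1, 0, 0, 0], [0, 0, 0, -1, 0, 0, 0]]]}}

```text
time: 9.55
ee_pos: [463.5, -193.6, 99.0]
orientation: [0.0, 0.986, 0.168, 0.001]
force: [0.2, 0.4, -0.1]
gripper_width: 0.5
grasp_force: 0.0
```

```bash
python3 m.py pics/w5.png | grep -v orange
```

```text
[ 544.2 -165.1  293.4] [[0.33, -0.9, -0.28], [-0.94, -0.32, -0.1], [0.0, 0.3, -0.95]]
ee [ 463.  -193.4   98.2]
red [ 176    3   65   50 1881] [207.7  27.6] [577.8 -56.3  36. ] width 52.9 tool shift [153.7 -91.3  62.2]
red [   0   67   69   68 2540] [ 29.7 100.8] [471.   78.1  36. ] width 60.2 tool shift [  97.5 -253.6   62.2]
red [ 417  206   44   41 1374] [438.5 226.4] [ 483.1 -312.7   36. ] width 44.3 tool shift [-20.6 119.2  62.2]
yel [ 298  187   44   43 1468] [319.5 207.9] [ 461.8 -193.5   36. ] width 43.2 tool shift [-1.1 -0.3 62.2]
grn [ 146  127   47   47 1681] [169.  150.3] [468.7 -44.1  36. ] width 43.2 tool shift [  54.8 -139.    62.2]
```

View pics/w5.png

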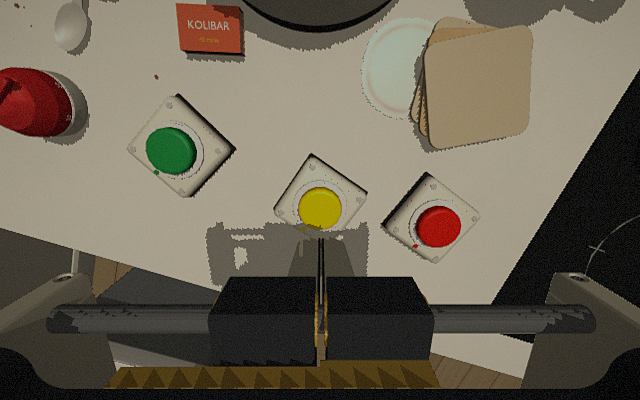

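All three caps are up: green (169,150), yellow (320,208) and red (438,226). The timer at (35,100) hasn't moved, and the gripper is clear of everything.

```bash
python3 -c "from station import r;print(r.job_done())"
```

```text
the job is handed in; nothing more can be done
None
```

The job is handed in: green and then yellow were each pressed to the stop and came back up, red was not pressed, and the egg timer was left where it stood; no verdict came back.

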